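# Rack the sample bushes for gauging, in feed order from the post

### The job

Four different sample bushes stand in a row in the order they came off the feeder, the first at the end nearest the robot. Move them all to the empty gauging rack in the same sequence, but counted from its upright post: the bush nearest the robot into the cup next to the post, the next one into the next cup, and so on, so that the one now farthest from the robot ends up farthest from the post. Leave each bush standing upright and flat on the floor of its own cup.

Things in the scene. Friction and masses are not known exactly. Their poses are not given: they have to be found in the camera images.
- bush_wide: grey turned flange bush, the widest and lowest: 32 mm across the flange (lowest 6 mm), 28 mm above it, 12 mm high. Loose, about 30 g; stands upright, flange down, in one cup of the full rack at the start. Origin: centre of its underside; z up along its axis.
- bush_mid: grey turned flange bush, 28 mm across, 22 mm high. Loose, about 30 g; stands upright, flange down, in one cup of the full rack at the start. Origin: centre of its underside; z up along its axis.
- bush_tall: grey turned flange bush, the tallest: 24 mm across, 30 mm high. Loose, about 30 g; stands upright, flange down, in one cup of the full rack at the start. Origin: centre of its underside; z up along its axis.
- bush_small: small straw-coloured turned flange bush, 22 mm across, 18 mm high. Loose, about 30 g; stands upright, flange down, in one cup of the full rack at the start. Origin: centre of its underside; z up along its axis.
- cup_wide: the fixed cup in which bush_wide starts (up to 4 mm off centre): grey ring, 52 mm outside, 48 inside, rim 4 mm high; one of four alike, in a row at 53 mm pitch on the full rack, a fixed plate 256 x 66 x 6 mm with a low screw head at each end. Origin: centre of the cup's floor, 6 mm above the table; z up, x along the row away from the robot (within 0.25 rad of world +x), y to the left.
- cup_mid: the fixed cup in which bush_mid starts (up to 4 mm off centre): grey ring, 52 mm outside, 48 inside, rim 4 mm high; one of four alike, in a row at 53 mm pitch on the full rack, a fixed plate 256 x 66 x 6 mm with a low screw head at each end. Origin: centre of the cup's floor, 6 mm above the table; z up, x along the row away from the robot (within 0.25 rad of world +x), y to the left.
- cup_tall: the fixed cup in which bush_tall starts (up to 4 mm off centre): grey ring, 52 mm outside, 48 inside, rim 4 mm high; one of four alike, in a row at 53 mm pitch on the full rack, a fixed plate 256 x 66 x 6 mm with a low screw head at each end. Origin: centre of the cup's floor, 6 mm above the table; z up, x along the row away from the robot (within 0.25 rad of world +x), y to the left.
- cup_small: the fixed cup in which bush_small starts (up to 4 mm off centre): grey ring, 52 mm outside, 48 inside, rim 4 mm high; one of four alike, in a row at 53 mm pitch on the full rack, a fixed plate 256 x 66 x 6 mm with a low screw head at each end. Origin: centre of the cup's floor, 6 mm above the table; z up, x along the row away from the robot (within 0.25 rad of world +x), y to the left.
- gauging_rack: the empty rack, left or right of the full one: fixed plate 256 x 66 x 6 mm with four cups in a row (rings 52 mm outside, 48 inside, rim 4 mm above the floor). Origin: centre of its underside, on the table; z up, x along the row away from the robot (within 0.25 rad of world +x), y to the left. Cup centres at x = -79.5, -26.5, +26.5, +79.5 mm, y = 0; floors at z = 6 mm.
- start_post: dark steel post with a thicker head, 19 mm across, 26 mm high, fixed upright at one end of the empty rack, on its x axis at -117 mm (the end near the robot) or +117 mm (the far end), which varies; the other end has only a low screw head. Origin: centre of its foot, 6 mm above the table.

How it is judged:
At the end, for the whole second after the job is handed in: The bush that was k-th from the robot's end of the full rack stands upright (0.12 rad) in the k-th cup of the gauging rack from the post: centre within 15 mm of the cup's centre along and across the row, underside within 2.5 mm of its floor. All are released and at rest (((x of each of cup_mid, cup_tall, cup_small in the frame of cup_wide above -0.0265 m and horizontal distance between bush_wide and start_post between 0.0225 and 0.0525 m) or (x of each of cup_mid, cup_tall, cup_small in the frame of cup_wide above -0.0795 m and x of any of cup_mid, cup_tall, cup_small in the frame of cup_wide below -0.0265 m and horizontal distance between bush_wide and start_post between 0.0755 and 0.1055 m) or (x of each of cup_mid, cup_tall, cup_small in the frame of cup_wide above -0.1325 m and x of any of cup_mid, cup_tall, cup_small in the frame of cup_wide below -0.0795 m and horizontal distance between bush_wide and start_post between 0.1285 and 0.1585 m) or (x of each of cup_mid, cup_tall, cup_small in the frame of cup_wide above -0.1855 m and x of any of cup_mid, cup_tall, cup_small in the frame of cup_wide below -0.1325 m and horizontal distance between bush_wide and start_post between 0.1815 and 0.2115 m)) and y of bush_wide in the frame of gauging_rack between -0.015 and 0.015 m and z of bush_wide in the frame of gauging_rack between 0.0035 and 0.0085 m and angle between each of bush_wide, bush_mid, bush_tall, bush_small's own z axis and vertical below 0.12 rad and linear speed of each of bush_wide, bush_mid, bush_tall, bush_small below 0.02 m/s and contact force between each of bush_wide, bush_mid, bush_tall, bush_small and the fingers below 0.1 N and ((x of each of cup_wide, cup_tall, cup_small in the frame of cup_mid above -0.0265 m and horizontal distance between bush_mid and start_post between 0.0225 and 0.0525 m) or (x of each of cup_wide, cup_tall, cup_small in the frame of cup_mid above -0.0795 m and x of any of cup_wide, cup_tall, cup_small in the frame of cup_mid below -0.0265 m and horizontal distance between bush_mid and start_post between 0.0755 and 0.1055 m) or (x of each of cup_wide, cup_tall, cup_small in the frame of cup_mid above -0.1325 m and x of any of cup_wide, cup_tall, cup_small in the frame of cup_mid below -0.0795 m and horizontal distance between bush_mid and start_post between 0.1285 and 0.1585 m) or (x of each of cup_wide, cup_tall, cup_small in the frame of cup_mid above -0.1855 m and x of any of cup_wide, cup_tall, cup_small in the frame of cup_mid below -0.1325 m and horizontal distance between bush_mid and start_post between 0.1815 and 0.2115 m)) and y of bush_mid in the frame of gauging_rack between -0.015 and 0.015 m and z of bush_mid in the frame of gauging_rack between 0.0035 and 0.0085 m and ((x of each of cup_wide, cup_mid, cup_small in the frame of cup_tall above -0.0265 m and horizontal distance between bush_tall and start_post between 0.0225 and 0.0525 m) or (x of each of cup_wide, cup_mid, cup_small in the frame of cup_tall above -0.0795 m and x of any of cup_wide, cup_mid, cup_small in the frame of cup_tall below -0.0265 m and horizontal distance between bush_tall and start_post between 0.0755 and 0.1055 m) or (x of each of cup_wide, cup_mid, cup_small in the frame of cup_tall above -0.1325 m and x of any of cup_wide, cup_mid, cup_small in the frame of cup_tall below -0.0795 m and horizontal distance between bush_tall and start_post between 0.1285 and 0.1585 m) or (x of each of cup_wide, cup_mid, cup_small in the frame of cup_tall above -0.1855 m and x of any of cup_wide, cup_mid, cup_small in the frame of cup_tall below -0.1325 m and horizontal distance between bush_tall and start_post between 0.1815 and 0.2115 m)) and y of bush_tall in the frame of gauging_rack between -0.015 and 0.015 m and z of bush_tall in the frame of gauging_rack between 0.0035 and 0.0085 m and ((x of each of cup_wide, cup_mid, cup_tall in the frame of cup_small above -0.0265 m and horizontal distance between bush_small and start_post between 0.0225 and 0.0525 m) or (x of each of cup_wide, cup_mid, cup_tall in the frame of cup_small above -0.0795 m and x of any of cup_wide, cup_mid, cup_tall in the frame of cup_small below -0.0265 m and horizontal distance between bush_small and start_post between 0.0755 and 0.1055 m) or (x of each of cup_wide, cup_mid, cup_tall in the frame of cup_small above -0.1325 m and x of any of cup_wide, cup_mid, cup_tall in the frame of cup_small below -0.0795 m and horizontal distance between bush_small and start_post between 0.1285 and 0.1585 m) or (x of each of cup_wide, cup_mid, cup_tall in the frame of cup_small above -0.1855 m and x of any of cup_wide, cup_mid, cup_tall in the frame of cup_small below -0.1325 m and horizontal distance between bush_small and start_post between 0.1815 and 0.2115 m)) and y of bush_small in the frame of gauging_rack between -0.015 and 0.015 m and z of bush_small in the frame of gauging_rack between 0.0035 and 0.0085 m); the robot touches nothing.
It also fails if it takes over 112 s, if anything falls off the work surface, if the arm or the gripper's body presses on something with over 40 N, if the wrist force passes 120 N, or if a joint passes its speed limit or range.

### The arm

A 6-joint arm with a two-finger parallel gripper is mounted at the origin on a cart in front of the work surface, level with it; the furniture and walls round the work are solid. World frame = base frame: x ahead of the robot, y to its left, z up, the work surface at z = 0. Lengths are in m, angles in rad, forces in N, time in s.
With the tool pointing down it reaches from about 0.275 to 0.825 m from the base axis. Payload 5.2 kg.
Tool frame: the origin (TCP) lies at the very end of the fingers, on their centre line; the grasp point (between the pads) lies robot.grip_depth behind it (robot.grip_depth is the distance from the TCP to the grasp point, in m); z points along the fingers, y is the direction in which the jaws open and shut (so a half turn about z gives the same grasp; the last joint's range is limited). The gripper opens to 93 mm and grips with 3 to 60 N. Pads are 15 mm wide; open, the fingers measure 128 mm over their backs; the gripper's body (75 mm by 188 mm) begins 65 mm behind the grasp point.
Start: joints at [1.117, 0.259, 1.535, -0, 1.348, -0.203], TCP at [0.136, 0.533, 0.219] pointing down, gripper open.
Joint ranges: [-3.14, 3.14], [-0.91, 2.08], [0.19, 2.58], [-1.22, 4.36], [0.22, 2.71], [-3.12, 3.12]. Speed limits (rad/s): [2.57, 2.57, 3.14, 3.14, 3.14, 3.14].

### API

Orientations are given as a 3x3 rotation matrix whose columns are the frame's x, y, z axes.
In Python, from rig import robot gives the robot as it stands. The module is installed in compiled form; this text tells all that it offers.
- The arm moves only by the shell command python3 -m pendant 'ROWS' [OPENING] [FORCE]. ROWS is JSON, one flat list of numbers, 4 for each row, row after row: the shift along the world's x, y, z in mm, then the turn about the world's z in rad. A call has 1 to 5 rows; each row shifts and turns the commanded pose from where the row before left it; what a row does not reach is not made up. A row lasts 1/12 s, in which the tool goes at most 41.7 mm and 7.16 degrees, less where a joint would pass 70% of its speed; a pose out of reach is approached as far as the arm can. A call is refused whole if a number of a shift passes 41.7 or a number of a turn 0.125, either way. A call with a gripper value outside its range is refused whole. OPENING is the closure, from 0 (fully open) to 1 (shut), set as the call begins (- or left out, the last holds). The fingers move at their own pace and stop on an object; FORCE is the grip in N (left out, the last holds). Time passes only in rows, so rows that do not move let the fingers close. It gives the time, the measured TCP pose, the force and the opening at its end, in the units of the state.
- robot.sense(): the state, without advancing time (a new reading comes with each control period).
- robot.snapshot(name): name is "scene" or "top" or "wrist"; returns the picture (400x640x3 uint8, red, green, blue); there is no depth.
- robot.get_calibration(name): a dict with "fx", "fy", "cx", "cy" (pixels), "rvec" (rotation vector, rad) and "tvec" (3), from world to camera coordinates, as OpenCV has them; the wrist camera has in their place "tool_from_camera" (4x4, takes a point from camera to tool coordinates, whose origin is the TCP and whose axes are the flange's). Camera axes: x right, y down, z forward; pixel columns grow to the right and rows downward; lengths in m; the calibration is good to about 2 mm. The wrist camera is an equidistant fisheye: a pixel r from the principal point sees the ray r / f radians off the axis. A picture is of the moment at which its call begins: read the wrist's pose just before it. get_calibration takes no time and is no camera call.
- robot.hand_in(): hands the job in, once; it reports no verdict.
The state is a dict: "t": time; "joints": joint angles; "qd": joint speeds; "joint_efforts": joint torques, N m; "tcp_pos": TCP position; "ee_rot": TCP orientation; "wrist_force": force on the tool from outside, world axes, zero at the start; "wrist_torque": the same for the moment, N m; "finger_gap": finger opening in m.
Only numpy, scipy, OpenCV 4.12 (cv2) and the standard library are available. Lean on these libraries where they do the work, as an engineer would, in place of code of your own. Each camera call takes 0.05 s, during which the arm holds its last target.

## Working session

There is one attempt and no reset: what is moved stays moved. The work goes in short steps, Python scripts to look and compute and a shell command to move; the robot and the scene stay as the last step left them, time stands still between calls to the robot, and variables do not carry over. Pictures are saved under pics/ and viewed, and the job is handed in when it is done.

```bash
mkdir -p pics
python3 - <<'E'
from rig import robot
import cv2
s=robot.sense();print(s['t'],s['tcp_pos'],s['ee_rot'],s['finger_gap'],robot.grip_depth)
for n in("scene","top","wrist"):
    im=robot.snapshot(n);cv2.imwrite(f"pics/{n}0.png",im[...,::-1]);print(n,robot.get_calibration(n))
E
```

```text
0.0 [0.13623442 0.5323073  0.21781448] [[-9.68718185e-01  2.48162125e-01 -7.99054476e-04]
 [ 2.48163136e-01  9.68716885e-01 -1.62914818e-03]
 [ 3.69764688e-04 -1.77648133e-03 -9.99998354e-01]] 0.09311281482444866 0.0188
scene {'fx': 506.29072619488977, 'fy': 506.29072619488977, 'cx': 320.9099284044428, 'cy': 206.2370651380464, 'rvec': array([ 2.26908939, -0.93017306,  0.34082178]), 'tvec': array([-0.25636893,  0.36439139,  0.72256331])}
top {'fx': 476.75136432154954, 'fy': 476.75136432154954, 'cx': 315.5789589244153, 'cy': 204.1404372153349, 'rvec': array([ 2.16006643, -2.19428134,  0.15630728]), 'tvec': array([0.11509443, 0.50034368, 1.05444126])}
wrist {'fx': 309.70691628693146, 'fy': 309.70691628693146, 'cx': 319.0714891747075, 'cy': 198.11154105266698, 'tool_from_camera': array([[-2.96387982e-04, -9.53151837e-01, -3.02492127e-01,
         8.63672989e-02],
       [ 9.99999930e-01, -3.52042814e-04,  1.29465497e-04,
        -4.17293931e-04],
       [-2.29890456e-04, -3.02492067e-01,  9.53151875e-01,
        -1.66765017e-01],
       [ 0.00000000e+00,  0.00000000e+00,  0.00000000e+00,
         1.00000000e+00]])}
```

View pics/top0.png

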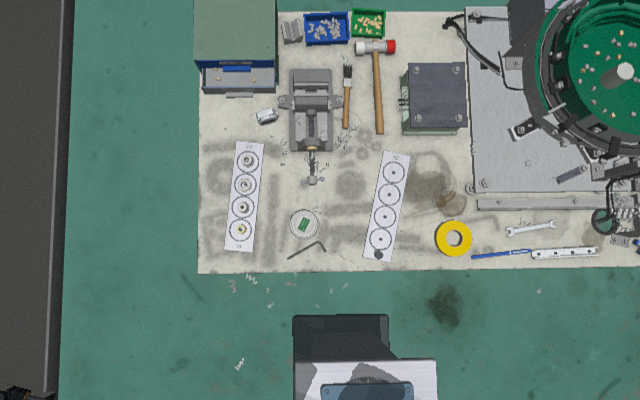

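View pics/scene0.png

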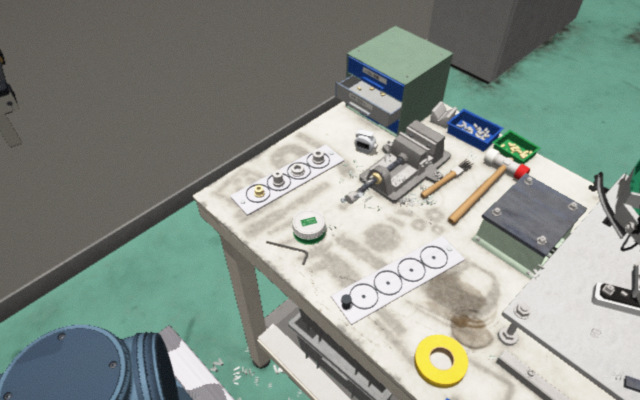

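View pics/wrist0.png

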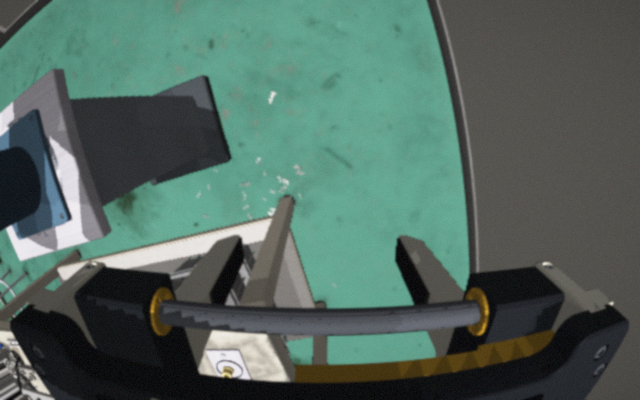

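```bash
cat > h.py <<'E'
import numpy as np,cv2
from rig import robot
def cam(n):
    c=robot.get_calibration(n);K=np.array([[c['fx'],0,c['cx']],[0,c['fy'],c['cy']],[0,0,1]]);return K,c['rvec'],c['tvec']
def px2w(n,u,v,z):
    K,r,t=cam(n);R=cv2.Rodrigues(r)[0];C=-R.T@t;d=R.T@np.linalg.inv(K)@np.array([u,v,1.]);return C+d*(z-C[2])/d[2]
def w2px(n,p):
    K,r,t=cam(n);return cv2.projectPoints(np.array([p],float),r,t,K,None)[0].ravel()
E
python3 - <<'E'
from h import *
im=cv2.imread('pics/top0.png')
for i,(x,y) in enumerate([(205,135),(345,145)]):
    cv2.imwrite(f'pics/tc{i}.png',cv2.resize(im[y:y+130,x:x+100],None,fx=6,fy=4.6*6/4.6,interpolation=cv2.INTER_CUBIC)[:,:])
a=cv2.resize(im[135:257,210:275],None,fx=4.9,fy=4.9,interpolation=cv2.INTER_CUBIC)
b=cv2.resize(im[143:265,350:415],None,fx=4.9,fy=4.9,interpolation=cv2.INTER_CUBIC)
cv2.imwrite('pics/tc.png',np.hstack([a,b]))
for p in [(0,0,0),(.136,.533,.2),(.5,0,0),(.3,.3,0)]: print(p,w2px('top',p),w2px('scene',p))
E
```

```text
(0, 0, 0) [367.61734939 430.36406855] [141.27554673 461.5613771 ]
(0.136, 0.533, 0.2) [ 84.55759096 399.43039242] [ 16.13605652 135.32699432]
(0.5, 0, 0) [361.25096879 205.68595371] [374.46820486 259.11302656]
(0.3, 0.3, 0) [231.64543407 295.38273592] [193.45914891 229.00854891]
```

View pics/tc.png

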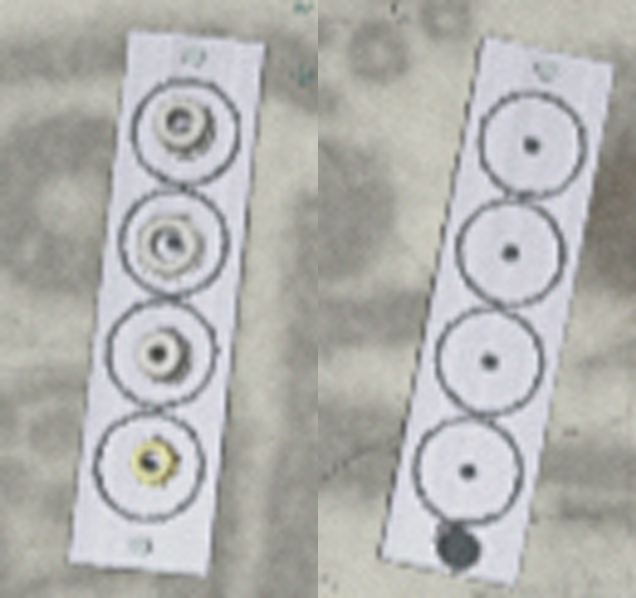

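Run:
```python
from h import *
np.set_printoptions(precision=4,suppress=True)
L=[(150,466),(161,354),(174,245),(186,132)];R=[(468,471),(490,362),(511,253),(532,145)];B=[(152,462,.024),(158,353,.036),(171,243,.018),(180,121,.028)]
cL=np.array([px2w('top',210+u/4.9,135+v/4.9,.008) for u,v in L]);cR=np.array([px2w('top',350+(u-318)/4.9,143+v/4.9,.006) for u,v in R])
b=np.array([px2w('top',210+u/4.9,135+v/4.9,z) for u,v,z in B])
print(cL,np.linalg.norm(np.diff(cL,axis=0),axis=1),np.arctan2(*(cL[3]-cL[0])[[1,0]]))
print(cR,np.linalg.norm(np.diff(cR,axis=0),axis=1),np.arctan2(*(cR[3]-cR[0])[[1,0]]));print(b)
print(px2w('top',350+(459-318)/4.9,143+547/4.9,.032))
im=cv2.imread('pics/scene0.png')
cv2.imwrite('pics/sc.png',cv2.resize(im[140:215,225:350],None,fx=6,fy=6,interpolation=cv2.INTER_CUBIC))
```

```text
[[0.447  0.2788 0.008 ]
 [0.4994 0.2737 0.008 ]
 [0.5509 0.2676 0.008 ]
 [0.605  0.2619 0.008 ]] [0.0526 0.0519 0.0543] -0.10671763791606032
[[ 0.4213 -0.0417  0.006 ]
 [ 0.4725 -0.0539  0.006 ]
 [ 0.5243 -0.0657  0.006 ]
 [ 0.5762 -0.0776  0.006 ]] [0.0526 0.0531 0.0532] -0.22725561091337337
[[0.4478 0.2759 0.024 ]
 [0.4968 0.2717 0.036 ]
 [0.5503 0.2678 0.018 ]
 [0.6061 0.2625 0.028 ]]
[ 0.3858 -0.0321  0.032 ]
```

View pics/sc.png

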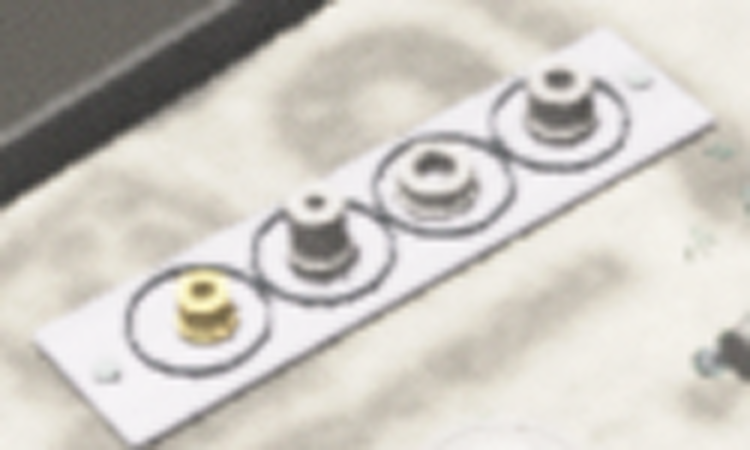

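```bash
python3 -m pendant '[28,-23,0,0,28,-23,0,0,28,-23,0,0,28,-23,0,0,28,-23,0,0]' 0 15; python3 -m pendant '[28,-23,-10,0,28,-23,-10,0,28,-23,-10,0,28,-23,-10,0,28,-23,-10,0]'; python3 -m pendant '[0,0,0,0,0,0,0,0]'
python3 - <<'E'
from h import *
s=robot.sense();print(s)
cv2.imwrite('pics/w1.png',robot.snapshot('wrist')[...,::-1])
E
```

```text
t: 0.57
tcp_pos: [0.2772, 0.4165, 0.2184]
ee_rot: [[-0.969, 0.248, -0.0], [0.248, 0.969, -0.0], [0.0, -0.0, -1.0]]
wrist_force: [0.9, 0.6, 0.2]
finger_gap: 0.093
t: 0.98
tcp_pos: [0.4175, 0.3014, 0.1681]
ee_rot: [[-0.969, 0.248, -0.0], [0.248, 0.969, 0.0], [0.0, -0.0, -1.0]]
wrist_force: [0.2, 1.4, -0.1]
finger_gap: 0.0929
t: 1.15
tcp_pos: [0.4173, 0.3012, 0.1676]
ee_rot: [[-0.968, 0.252, -0.002], [0.252, 0.968, -0.001], [0.002, -0.001, -1.0]]
wrist_force: [1.0, 0.8, -0.1]
finger_gap: 0.0928
{'t': 1.15, 'joints': array([ 4.08225642e-01,  2.38174121e-01,  1.69309565e+00,  5.38155164e-05,
        1.21257396e+00, -9.07770037e-01]), 'qd': array([ 0.05137427, -0.0224354 ,  0.00094617,  0.0138993 ,  0.01060737,
        0.01263136]), 'joint_efforts': array([ -1.59039281, -39.84779835, -26.77548587,  -0.23243945,
        -0.13144369,  -0.18492961]), 'tcp_pos': array([0.41725931, 0.30121448, 0.16760478]), 'ee_rot': array([[-9.67706909e-01,  2.52069408e-01, -2.08610734e-03],
       [ 2.52071576e-01,  9.67708222e-01, -8.47378338e-04],
       [ 1.80514507e-03, -1.34586224e-03, -9.99997465e-01]]), 'wrist_force': array([ 0.98131414,  0.81964245, -0.06103607]), 'wrist_torque': array([ 0.02216168, -0.01625132,  0.00065261]), 'finger_gap': 0.09281125596397939}
```

View pics/w1.png

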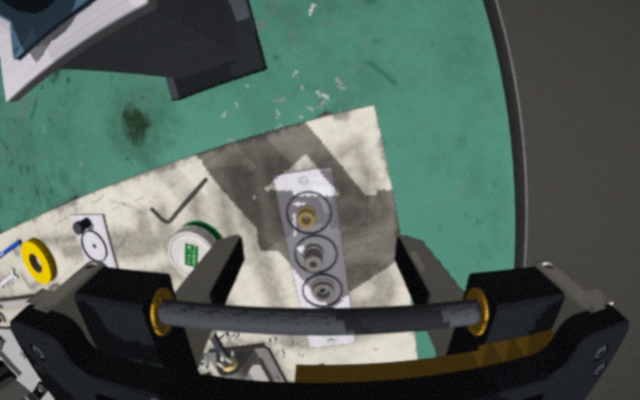

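```bash
cat >> h.py <<'E'
def wr2w(u,v,z,p,R):
    c=robot.get_calibration('wrist');a=np.array([(u-c['cx'])/c['fx'],(v-c['cy'])/c['fy']]);r=np.linalg.norm(a)
    d=np.array([*(np.sin(r)*a/r),np.cos(r)]);T=c['tool_from_camera']
    o=p+R@T[:3,3];d=R@T[:3,:3]@d
    return o+d*(z-o[2])/d[2]
E
python3 - <<'E'
from h import *
im=cv2.imread('pics/w1.png')
cv2.imwrite('pics/w1c.png',cv2.resize(im[165:320,265:365],None,fx=3.8,fy=3.8,interpolation=cv2.INTER_CUBIC))
E
```

```text
(no output)
```

View pics/w1c.png

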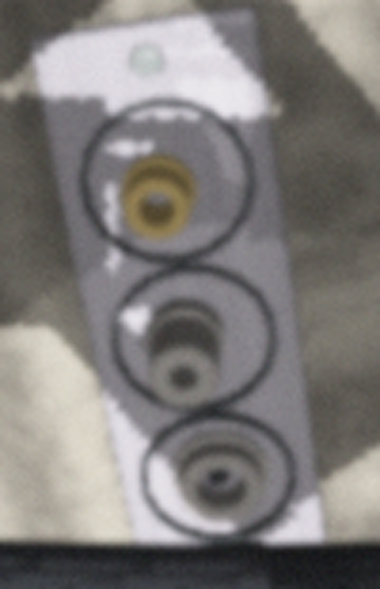

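Run:
```python
from h import *
np.set_printoptions(precision=4,suppress=True)
s=robot.sense()
for u,v,z in[(158,208,.024),(182,375,.036),(218,477,.018),(168,180,.010),(193,338,.010),(219,473,.010)]: print(wr2w(265+u/3.8,165+v/3.8,z,s['tcp_pos'],s['ee_rot']))
```

```text
[0.4484 0.2796 0.024 ]
[0.4961 0.2742 0.036 ]
[0.5459 0.2725 0.018 ]
[0.4457 0.2828 0.01  ]
[0.4983 0.2766 0.01  ]
[0.5498 0.2719 0.01  ]
```

```bash
python3 -m pendant '[15,-12,-20,0,16,-11,-20,0,0,0,-30,0,0,0,-30,0,0,0,-25,0]' 0 15; python3 -m pendant '[0,0,-15,0,0,0,0,0,0,0,0,0]'
python3 - <<'E'
from h import *
s=robot.sense();print(s['tcp_pos'])
cv2.imwrite('pics/w2.png',robot.snapshot('wrist')[...,::-1])
E
```

```text
t: 1.62
tcp_pos: [0.4462, 0.2809, 0.0426]
ee_rot: [[-0.969, 0.247, -0.0], [0.247, 0.969, 0.0], [0.0, 0.0, -1.0]]
wrist_force: [-0.2, 0.6, -0.7]
finger_gap: 0.093
t: 1.87
tcp_pos: [0.4462, 0.2808, 0.0286]
ee_rot: [[-0.969, 0.246, -0.001], [0.246, 0.969, -0.0], [0.001, -0.001, -1.0]]
wrist_force: [0.9, -0.7, 0.8]
finger_gap: 0.093
[0.4462478  0.28079221 0.02859916]
```

View pics/w2.png

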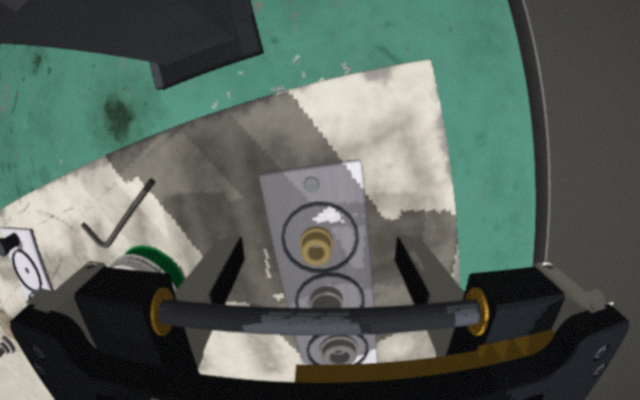

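```bash
python3 -m pendant '[2,-1,-14.5,0,0,0,0,0,0,0,0,0]'; python3 -m pendant '[0,0,0,0,0,0,0,0,0,0,0,0,0,0,0,0,0,0,0,0]' 1 15;python3 -m pendant '[0,0,0,0,0,0,0,0,0,0,0,0,0,0,0,0,0,0,0,0]'
python3 - <<'E'
from h import *
cv2.imwrite('pics/w3.png',robot.snapshot('wrist')[...,::-1])
E
```

```text
t: 2.17
tcp_pos: [0.4497, 0.2793, 0.0153]
ee_rot: [[-0.969, 0.248, 0.001], [0.248, 0.969, 0.0], [-0.001, 0.001, -1.0]]
wrist_force: [-0.3, 0.2, -0.2]
finger_gap: 0.093
t: 2.58
tcp_pos: [0.4497, 0.2789, 0.0145]
ee_rot: [[-0.969, 0.248, 0.001], [0.248, 0.969, 0.0], [-0.0, 0.0, -1.0]]
wrist_force: [0.3, 0.5, -0.0]
finger_gap: 0.0641
t: 3.0
tcp_pos: [0.4495, 0.2788, 0.0141]
ee_rot: [[-0.969, 0.248, -0.0], [0.248, 0.969, -0.0], [0.0, -0.0, -1.0]]
wrist_force: [0.5, 1.3, 0.4]
finger_gap: 0.0308
```

View pics/w3.png

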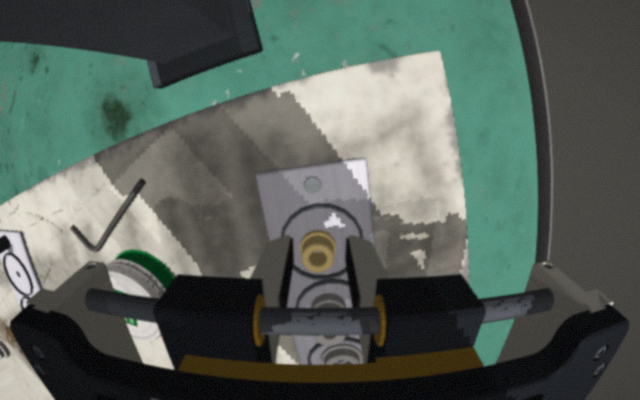

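```bash
python3 -m pendant '[0,0,0,0,0,0,0,0,0,0,0,0,0,0,0,0,0,0,0,0]'
python3 - <<'E'
from h import *
s=robot.sense();print(s['finger_gap'],s['tcp_pos'])
im=robot.snapshot('wrist')[...,::-1];cv2.imwrite('pics/w4.png',cv2.resize(im[190:310,250:390],None,fx=4,fy=4,interpolation=cv2.INTER_CUBIC))
E
```

```text
t: 3.47
tcp_pos: [0.4494, 0.2788, 0.0141]
ee_rot: [[-0.969, 0.248, -0.0], [0.248, 0.969, -0.0], [0.0, -0.0, -1.0]]
wrist_force: [0.9, 0.3, -0.1]
finger_gap: 0.0213
0.021281149275878077 [0.44943714 0.27880277 0.01412501]
```

View pics/w4.png

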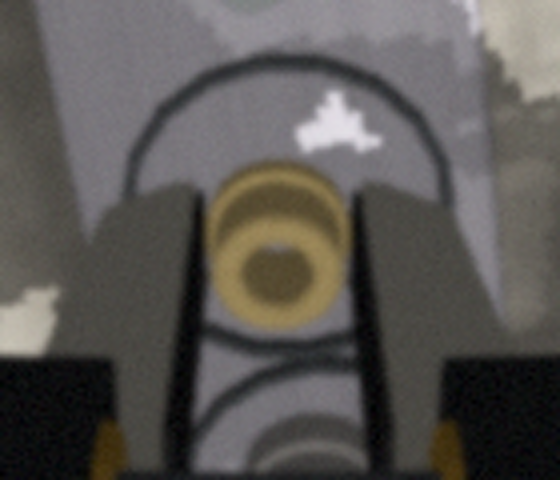

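```bash
python3 -m pendant '[0,0,0,0,0,0,0,0,0,0,0,0]'; python3 -m pendant '[0,0,0,0,0,0,6,0,0,0,6,0,0,0,6,0,0,0,0,0]'
python3 - <<'E'
from h import *
s=robot.sense();print(s['finger_gap'],s['tcp_pos'])
im=robot.snapshot('wrist')[...,::-1];cv2.imwrite('pics/w5.png',cv2.resize(im[190:310,250:390],None,fx=4,fy=4,interpolation=cv2.INTER_CUBIC))
E
```

```text
t: 3.77
tcp_pos: [0.4494, 0.2788, 0.0141]
ee_rot: [[-0.969, 0.248, -0.0], [0.248, 0.969, -0.0], [0.0, -0.0, -1.0]]
wrist_force: [0.6, -0.1, -0.3]
finger_gap: 0.0212
t: 4.18
tcp_pos: [0.4506, 0.2793, 0.0339]
ee_rot: [[-0.969, 0.248, 0.003], [0.248, 0.969, 0.001], [-0.002, 0.002, -1.0]]
wrist_force: [-0.0, 1.1, -0.2]
finger_gap: 0.0215
0.021483441824326443 [0.45060612 0.27925251 0.03387262]
```

View pics/w5.png

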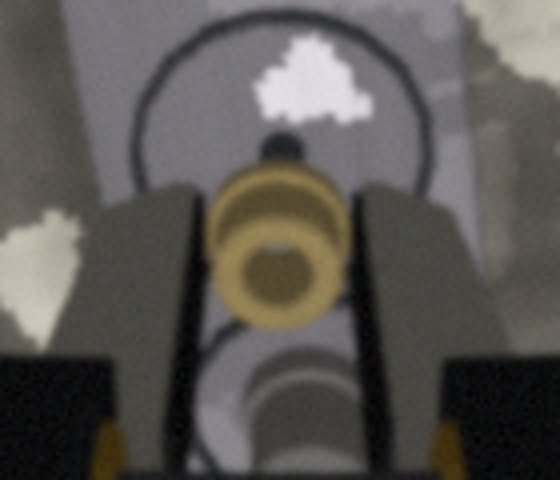

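```bash
python3 - <<'E'
from h import *
s=robot.sense();p=wr2w(320,258,.044,s['tcp_pos'],s['ee_rot']);print(p,p-s['tcp_pos'])
E
python3 -m pendant '[0,0,20,0,0,0,20,0,0,0,20,0,-5,-30,5,0,-5,-37,0,0]'; python3 -m pendant '[-5,-40,0,0,-5,-40,0,0,-5,-40,0,0,-5,-40,0,0,-5,-35,0,0]';python3 -m pendant '[-2,-20,0,0,0,0,0,0,0,0,0,0]'
python3 - <<'E'
from h import *
s=robot.sense();print(s['tcp_pos'])
cv2.imwrite('pics/w6.png',robot.snapshot('wrist')[...,::-1])
E
```

```text
[0.44943217 0.27945814 0.044     ] [-0.00091913  0.00034982  0.01067867]
t: 4.65
tcp_pos: [0.4412, 0.2131, 0.0992]
ee_rot: [[-0.97, 0.245, 0.005], [0.245, 0.97, 0.002], [-0.005, 0.003, -1.0]]
wrist_force: [0.5, -0.4, -0.2]
finger_gap: 0.0215
t: 5.07
tcp_pos: [0.4139, 0.0148, 0.0974]
ee_rot: [[-0.969, 0.248, 0.001], [0.248, 0.969, -0.0], [-0.001, -0.0, -1.0]]
wrist_force: [0.5, -0.1, -0.5]
finger_gap: 0.0213
t: 5.32
tcp_pos: [0.4125, -0.004, 0.0973]
ee_rot: [[-0.968, 0.251, 0.0], [0.251, 0.968, 0.0], [-0.0, 0.0, -1.0]]
wrist_force: [0.5, 0.1, -0.4]
finger_gap: 0.0213
[ 0.41246389 -0.00396596  0.09726898]
```

View pics/w6.png

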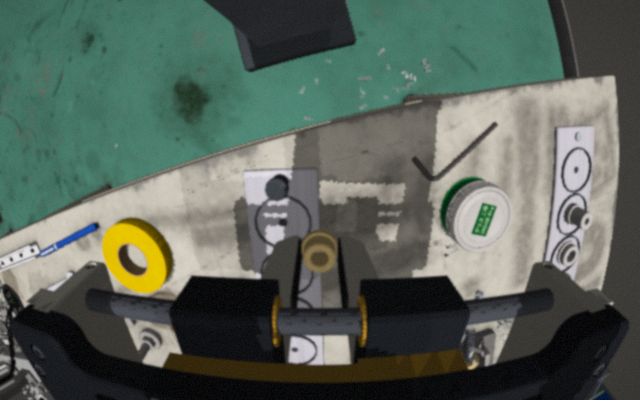

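Run:
```python
from h import *
s=robot.sense();print(wr2w(282,222,.006,s['tcp_pos'],s['ee_rot']))
im=cv2.imread('pics/w6.png');cv2.imwrite('pics/w6c.png',cv2.resize(im[160:270,230:340],None,fx=5,fy=5,interpolation=cv2.INTER_CUBIC))
t=robot.snapshot('top')[...,::-1];cv2.imwrite('pics/t1.png',t)
```

```text
[ 0.42151391 -0.04029798  0.006     ]
```

View pics/w6c.png

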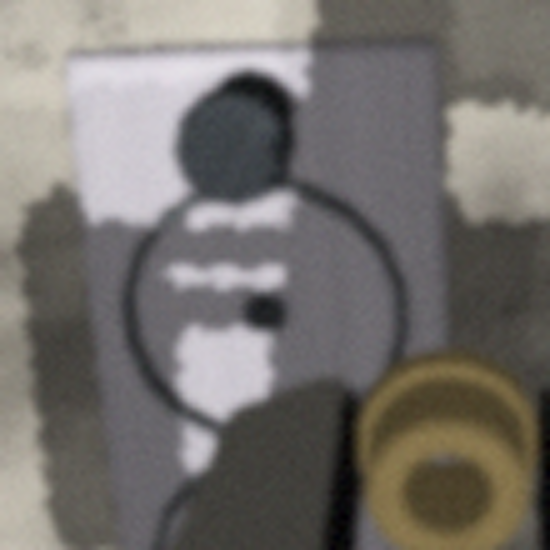

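View pics/t1.png

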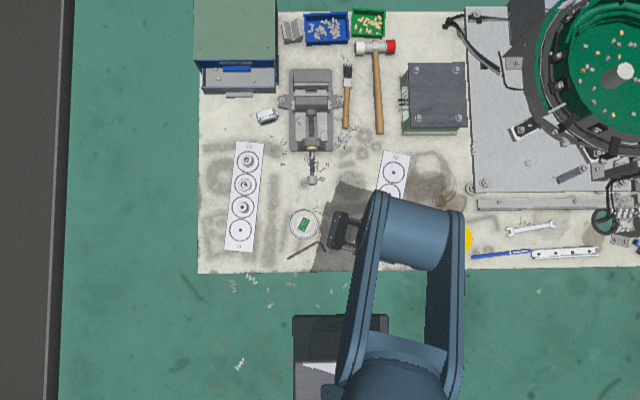

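```bash
python3 -m pendant '[5,-18,0,0,5,-19,0,0,0,0,-25,0,0,0,-25,0,0,0,-20,0]'; python3 -m pendant '[0,0,0,0,0,0,0,0]'
```

```text
t: 5.83
tcp_pos: [0.4226, -0.0389, 0.0261]
ee_rot: [[-0.969, 0.246, 0.0], [0.246, 0.969, 0.0], [-0.0, 0.0, -1.0]]
wrist_force: [-0.9, 0.4, 0.2]
finger_gap: 0.0212
t: 6.0
tcp_pos: [0.4217, -0.0387, 0.0266]
ee_rot: [[-0.969, 0.246, -0.003], [0.246, 0.969, 0.001], [0.003, 0.0, -1.0]]
wrist_force: [0.9, 0.6, -0.1]
finger_gap: 0.0212
```

```bash
python3 -m pendant '[1,-2,-8,0,0,0,-4,0,0,0,0,0,0,0,0,0]'
```

```text
t: 6.33
tcp_pos: [0.4238, -0.0422, 0.0155]
ee_rot: [[-0.969, 0.248, 0.001], [0.248, 0.969, -0.0], [-0.001, -0.0, -1.0]]
wrist_force: [0.2, -0.9, 0.2]
finger_gap: 0.0213
```

```bash
python3 -m pendant '[-1,1,-0.8,0,0,0,0,0]'; python3 -m pendant '[0,0,0,0,0,0,0,0,0,0,0,0,0,0,0,0,0,0,0,0]' 0.5; python3 -m pendant '[0,0,10,0,0,0,20,0,0,0,30,0,0,0,30,0,0,0,0,0]'
python3 - <<'E'
from h import *
s=robot.sense();print(s['tcp_pos'])
cv2.imwrite('pics/w7.png',robot.snapshot('wrist')[...,::-1])
E
```

```text
t: 6.5
tcp_pos: [0.4224, -0.0411, 0.0146]
ee_rot: [[-0.969, 0.248, 0.0], [0.248, 0.969, -0.0], [-0.0, 0.0, -1.0]]
wrist_force: [0.3, -0.7, -0.4]
finger_gap: 0.0216
t: 6.92
tcp_pos: [0.4225, -0.0412, 0.0144]
ee_rot: [[-0.969, 0.248, 0.0], [0.248, 0.969, -0.0], [-0.0, -0.0, -1.0]]
wrist_force: [-0.1, -0.7, -0.2]
finger_gap: 0.0454
t: 7.33
tcp_pos: [0.4258, -0.0424, 0.1091]
ee_rot: [[-0.969, 0.248, 0.008], [0.248, 0.969, -0.003], [-0.009, -0.001, -1.0]]
wrist_force: [1.1, -0.3, -0.0]
finger_gap: 0.0467
[ 0.42582222 -0.04236908  0.10909224]
```

View pics/w7.png

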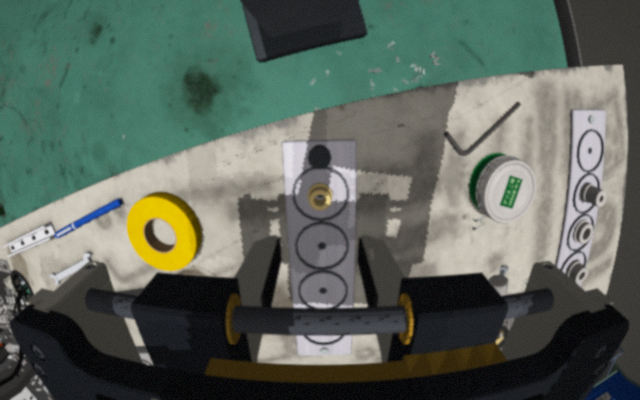

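```bash
python3 -m pendant '[9,38,0,0,9,40,0,0,9,40,0,0,9,40,0,0,9,40,0,0]'; python3 -m pendant '[9,40,0,0,9,40,0,0,8,38,0,0,0,0,0,0,0,0,0,0]'
python3 - <<'E'
from h import *
s=robot.sense();print(s['tcp_pos'])
im=robot.snapshot('wrist')[...,::-1];cv2.imwrite('pics/w8.png',im)
E
```

```text
t: 7.8
tcp_pos: [0.4668, 0.1585, 0.1031]
ee_rot: [[-0.969, 0.249, -0.002], [0.249, 0.969, -0.0], [0.002, -0.001, -1.0]]
wrist_force: [1.5, -0.1, -0.3]
finger_gap: 0.0468
t: 8.22
tcp_pos: [0.4925, 0.2764, 0.1025]
ee_rot: [[-0.97, 0.244, -0.002], [0.244, 0.97, -0.001], [0.002, -0.001, -1.0]]
wrist_force: [-0.1, -0.2, -0.9]
finger_gap: 0.0462
[0.49245256 0.27640146 0.10251568]
```

View pics/w8.png

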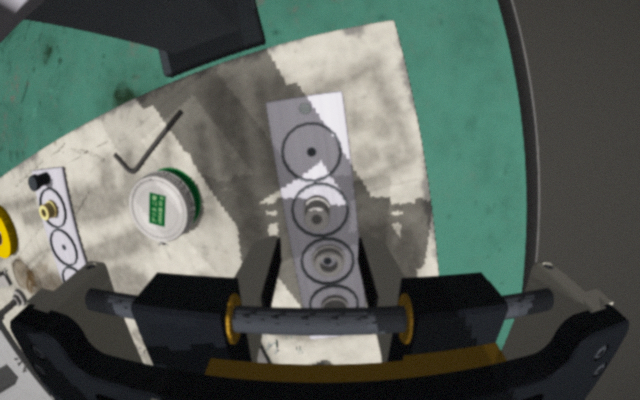

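```bash
python3 - <<'E'
from h import *
s=robot.sense()
print(wr2w(316.5,217,.036,s['tcp_pos'],s['ee_rot']),wr2w(328,261,.018,s['tcp_pos'],s['ee_rot']))
im=cv2.imread('pics/w8.png');cv2.imwrite('pics/w8c.png',cv2.resize(im[170:310,270:380],None,fx=4,fy=4,interpolation=cv2.INTER_CUBIC))
E
python3 -m pendant '[5,-2,-20,0,0,0,-20,0,0,0,-20,0,0,0,-10,0,0,0,0,0]'
```

```text
[0.49503329 0.27150903 0.036     ] [0.54658022 0.26902044 0.018     ]
t: 8.68
tcp_pos: [0.4962, 0.2706, 0.0316]
ee_rot: [[-0.968, 0.25, -0.006], [0.25, 0.968, -0.002], [0.005, -0.003, -1.0]]
wrist_force: [-0.3, -0.7, -0.4]
finger_gap: 0.0464
```

View pics/w8c.png

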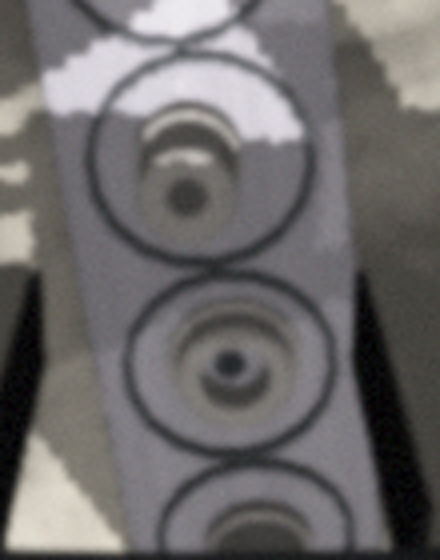

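```bash
python3 -m pendant '[0,1,-13,0,0,0,0,0,0,0,0,0]'; python3 -m pendant '[0,0,0,0,0,0,0,0,0,0,0,0,0,0,0,0,0,0,0,0]' 1; python3 -m pendant '[0,0,0,0,0,0,0,0,0,0,0,0,0,0,0,0]'
```

```text
t: 8.93
tcp_pos: [0.4984, 0.2732, 0.0218]
ee_rot: [[-0.969, 0.249, -0.0], [0.249, 0.969, -0.0], [0.0, -0.0, -1.0]]
wrist_force: [0.3, -0.4, 0.1]
finger_gap: 0.0466
t: 9.35
tcp_pos: [0.4988, 0.2739, 0.022]
ee_rot: [[-0.969, 0.248, 0.001], [0.248, 0.969, 0.0], [-0.001, 0.0, -1.0]]
wrist_force: [-1.5, 0.5, 3.0]
finger_gap: 0.0237
t: 9.68
tcp_pos: [0.4988, 0.2739, 0.022]
ee_rot: [[-0.969, 0.248, 0.001], [0.248, 0.969, 0.0], [-0.001, 0.0, -1.0]]
wrist_force: [-0.8, -0.9, 5.1]
finger_gap: 0.0236
```

Run:
```python
from h import *
s=robot.sense();print(s['tcp_pos'],s['wrist_force'])
im=robot.snapshot('wrist')[...,::-1];a=cv2.resize(im[190:310,250:390],None,fx=3.5,fy=3.5,interpolation=cv2.INTER_CUBIC)
im=robot.snapshot('scene')[...,::-1];b=cv2.resize(im[130:230,230:350],None,fx=4.2,fy=4.2,interpolation=cv2.INTER_CUBIC)[:600]
b=cv2.resize(b,(300,420)) if 0 else b[:420,:310]
cv2.imwrite('pics/w9.png',np.hstack([a,b]))
```

```text
[0.49883617 0.27394221 0.02196728] [-0.78350856 -0.85831963  5.09431282]
```

View pics/w9.png

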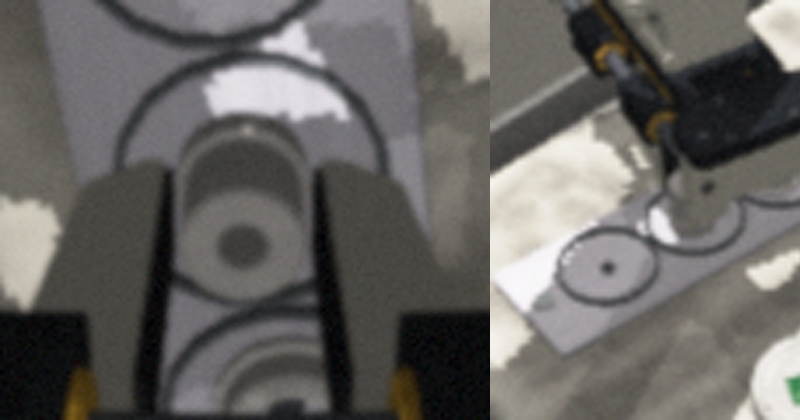

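```bash
python3 -m pendant '[0,0,6,0,0,0,6,0,0,0,6,0,0,0,0,0,0,0,0,0]'
python3 - <<'E'
from h import *
s=robot.sense();print(s['tcp_pos'],s['wrist_force'],s['finger_gap'])
im=robot.snapshot('wrist')[...,::-1];a=cv2.resize(im[190:310,250:390],None,fx=3.5,fy=3.5,interpolation=cv2.INTER_CUBIC)
im=robot.snapshot('scene')[...,::-1];b=cv2.resize(im[130:230,230:350],None,fx=4.2,fy=4.2,interpolation=cv2.INTER_CUBIC)[:600]
b=b[:420,:310]
cv2.imwrite('pics/w10.png',np.hstack([a,b]))
E
```

```text
t: 10.2
tcp_pos: [0.4989, 0.2739, 0.0399]
ee_rot: [[-0.969, 0.248, 0.001], [0.248, 0.969, 0.0], [-0.001, 0.001, -1.0]]
wrist_force: [-0.7, -0.2, -0.2]
finger_gap: 0.0233
[0.49885257 0.2739496  0.03991031] [-0.74372909 -0.22326255 -0.17516367] 0.023273695227207233
```

View pics/w10.png

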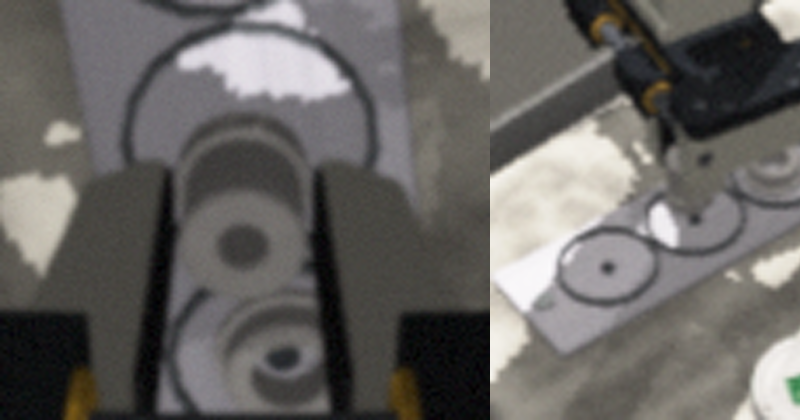

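```bash
python3 - <<'E'
from h import *
s=robot.sense();p=wr2w(319.4,260.3,.054,s['tcp_pos'],s['ee_rot']);print(p-s['tcp_pos'])
E
python3 -m pendant '[0,0,20,0,0,0,20,0,0,0,20,0,-3,-30,0,0,-3,-37,0,0]'; python3 -m pendant '[-3,-40,0,0,-3,-40,0,0,-3,-40,0,0,-3,-40,0,0,-3,-40,0,0]';python3 -m pendant '[-3,-40,0,0,-1,-18,0,0,0,0,0,0,0,0,0,0]'
```

```text
[-0.00170344  0.00020758  0.01473291]
t: 10.72
tcp_pos: [0.4934, 0.2081, 0.1006]
ee_rot: [[-0.97, 0.245, 0.003], [0.245, 0.97, 0.001], [-0.003, 0.002, -1.0]]
wrist_force: [-0.0, 0.2, -1.3]
finger_gap: 0.0233
t: 11.13
tcp_pos: [0.4767, 0.0052, 0.0992]
ee_rot: [[-0.969, 0.248, -0.0], [0.248, 0.969, 0.0], [0.0, 0.0, -1.0]]
wrist_force: [1.5, 0.3, -0.4]
finger_gap: 0.0232
t: 11.47
tcp_pos: [0.4732, -0.052, 0.0991]
ee_rot: [[-0.968, 0.251, -0.001], [0.251, 0.968, 0.001], [0.001, 0.0, -1.0]]
wrist_force: [-0.3, -0.3, -1.1]
finger_gap: 0.0236
```

Target TCP (0.4745,-0.053,0.0224).

```bash
python3 -m pendant '[1,-1,-20,0,0,0,-20,0,0,0,-20,0,0,0,-10,0,0,0,0,0]';python3 -m pendant '[0,0,-6,0,0,0,0,0,0,0,0,0]'
```

```text
t: 11.88
tcp_pos: [0.4724, -0.0499, 0.0271]
ee_rot: [[-0.969, 0.247, -0.005], [0.247, 0.969, 0.002], [0.005, 0.001, -1.0]]
wrist_force: [-0.4, 0.3, -0.5]
finger_gap: 0.0235
t: 12.13
tcp_pos: [0.4749, -0.0517, 0.0238]
ee_rot: [[-0.969, 0.247, 0.001], [0.247, 0.969, -0.0], [-0.001, 0.0, -1.0]]
wrist_force: [-0.1, -0.2, 0.2]
finger_gap: 0.0236
```

```bash
python3 -m pendant '[0,-1,-1.3,0,0,0,0,0,0,0,0,0]'; python3 -m pendant '[0,0,0,0,0,0,0,0,0,0,0,0,0,0,0,0,0,0,0,0]' 0.5; python3 -m pendant '[0,0,10,0,0,0,20,0,0,0,30,0,0,0,30,0,0,0,0,0]'
python3 - <<'E'
from h import *
s=robot.sense();print(s['tcp_pos'])
cv2.imwrite('pics/w11.png',robot.snapshot('wrist')[...,::-1])
E
```

```text
t: 12.38
tcp_pos: [0.4748, -0.0534, 0.0225]
ee_rot: [[-0.969, 0.248, 0.001], [0.248, 0.969, -0.0], [-0.001, -0.0, -1.0]]
wrist_force: [0.1, -0.9, -0.2]
finger_gap: 0.0235
t: 12.8
tcp_pos: [0.4745, -0.0533, 0.0221]
ee_rot: [[-0.969, 0.248, 0.0], [0.248, 0.969, -0.0], [-0.0, -0.0, -1.0]]
wrist_force: [0.3, -0.1, -0.5]
finger_gap: 0.0461
t: 13.22
tcp_pos: [0.4781, -0.0544, 0.118]
ee_rot: [[-0.969, 0.248, 0.009], [0.248, 0.969, -0.003], [-0.01, -0.001, -1.0]]
wrist_force: [0.5, -0.0, 0.2]
finger_gap: 0.0466
[ 0.47805383 -0.05435044  0.11798578]
```

View pics/w11.png

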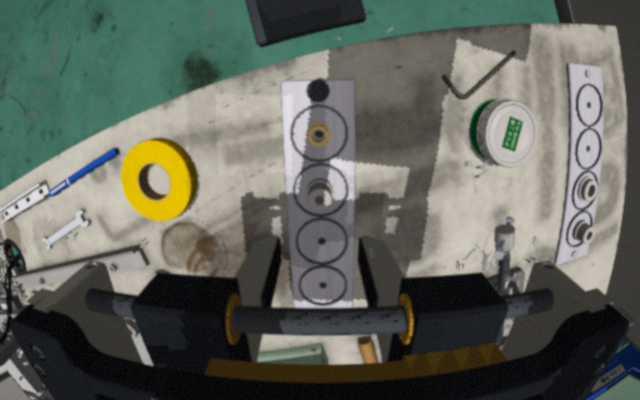

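```bash
python3 -m pendant '[9,38,0,0,9,40,0,0,9,40,0,0,9,40,0,0,9,40,0,0]' 0.38; python3 -m pendant '[9,40,0,0,9,40,0,0,7,38,0,0,0,0,0,0,0,0,0,0]'
python3 - <<'E'
from h import *
s=robot.sense();print(s['tcp_pos'])
im=robot.snapshot('wrist')[...,::-1];cv2.imwrite('pics/w12.png',cv2.resize(im[130:310,220:420],None,fx=3,fy=3,interpolation=cv2.INTER_CUBIC))
E
```

```text
t: 13.68
tcp_pos: [0.5189, 0.1466, 0.1114]
ee_rot: [[-0.969, 0.249, -0.001], [0.249, 0.969, -0.0], [0.001, -0.0, -1.0]]
wrist_force: [0.8, -0.1, 0.1]
finger_gap: 0.0575
t: 14.1
tcp_pos: [0.5435, 0.2646, 0.1107]
ee_rot: [[-0.97, 0.244, -0.002], [0.244, 0.97, -0.001], [0.002, -0.001, -1.0]]
wrist_force: [0.4, -0.8, -0.7]
finger_gap: 0.0579
[0.54345538 0.26459781 0.11070399]
```

View pics/w12.png

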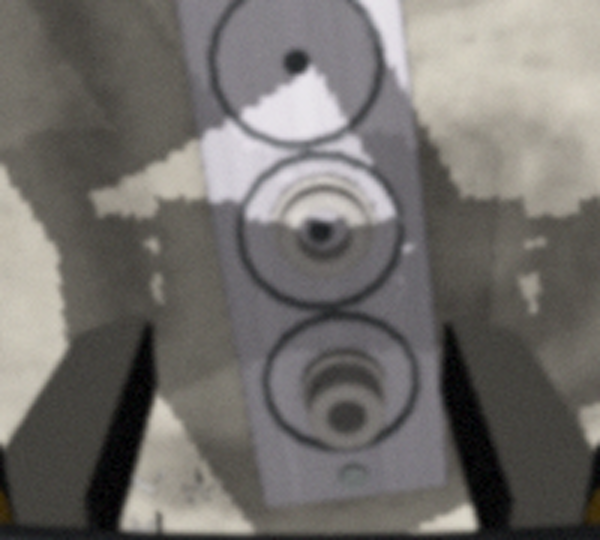

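```bash
python3 - <<'E'
from h import *
s=robot.sense()
for u,v,z in [(320,231,.018),(347,413,.028),(320,230,.010),(341,380,.010)]: print(wr2w(220+u/3,130+v/3,z,s['tcp_pos'],s['ee_rot']))
E
python3 -m pendant '[4,3,-20,0,0,0,-20,0,0,0,-20,0,0,0,-15,0,0,0,0,0]';python3 -m pendant '[0,0,0,0,0,0,0,0]'
```

```text
[0.54887864 0.26805374 0.018     ]
[0.60549884 0.26259772 0.028     ]
[0.55130434 0.26763682 0.01      ]
[0.60328039 0.26196429 0.01      ]
t: 14.57
tcp_pos: [0.5456, 0.263, 0.0334]
ee_rot: [[-0.968, 0.25, -0.007], [0.25, 0.968, -0.002], [0.006, -0.004, -1.0]]
wrist_force: [0.1, -0.3, -0.2]
finger_gap: 0.0578
t: 14.73
tcp_pos: [0.5491, 0.2648, 0.0379]
ee_rot: [[-0.968, 0.25, 0.001], [0.25, 0.968, 0.0], [-0.001, 0.0, -1.0]]
wrist_force: [0.9, 0.2, 0.1]
finger_gap: 0.0573
```

```bash
python3 -m pendant '[1,3,-13,0,0,0,-8,0,0,0,0,0,0,0,0,0]';python3 -m pendant '[0,0,0,0,0,0,0,0]'
```

```text
t: 15.07
tcp_pos: [0.5488, 0.2687, 0.0153]
ee_rot: [[-0.969, 0.248, -0.002], [0.248, 0.969, -0.0], [0.001, -0.001, -1.0]]
wrist_force: [0.1, 0.1, -0.3]
finger_gap: 0.0579
t: 15.23
tcp_pos: [0.5497, 0.269, 0.0163]
ee_rot: [[-0.969, 0.248, 0.001], [0.248, 0.969, 0.0], [-0.0, 0.0, -1.0]]
wrist_force: [-0.4, 0.8, 0.8]
finger_gap: 0.0578
```

```bash
python3 -m pendant '[0,-0.5,-3.2,0,0,0,0,0,0,0,0,0]';python3 -m pendant '[0,0,0,0,0,0,0,0,0,0,0,0,0,0,0,0,0,0,0,0]' 1 15;python3 -m pendant '[0,0,0,0,0,0,0,0,0,0,0,0]'
python3 - <<'E'
from h import *
s=robot.sense();print(s['tcp_pos'],s['wrist_force'],s['finger_gap'])
im=robot.snapshot('wrist')[...,::-1];a=cv2.resize(im[190:310,250:390],None,fx=3.5,fy=3.5,interpolation=cv2.INTER_CUBIC)
cv2.imwrite('pics/w13.png',a)
E
```

```text
t: 15.48
tcp_pos: [0.5493, 0.2683, 0.0128]
ee_rot: [[-0.969, 0.248, -0.0], [0.248, 0.969, -0.0], [0.0, -0.0, -1.0]]
wrist_force: [-0.3, 0.7, 0.4]
finger_gap: 0.0577
t: 15.9
tcp_pos: [0.5495, 0.2683, 0.0129]
ee_rot: [[-0.969, 0.248, 0.0], [0.248, 0.969, 0.0], [-0.0, 0.0, -1.0]]
wrist_force: [-0.5, 0.7, 0.2]
finger_gap: 0.0289
t: 16.15
tcp_pos: [0.5495, 0.2683, 0.0129]
ee_rot: [[-0.969, 0.248, 0.0], [0.248, 0.969, 0.0], [-0.0, 0.0, -1.0]]
wrist_force: [-0.9, -0.0, 0.2]
finger_gap: 0.0263
[0.5495438  0.26834874 0.01291528] [-0.86297315 -0.04356769  0.22902008] 0.026311811739484343
```

View pics/w13.png

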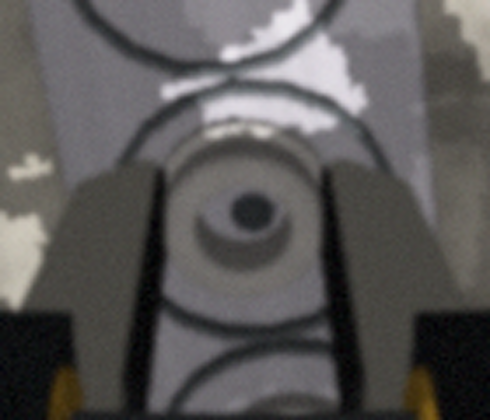

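```bash
python3 -m pendant '[0,0,0,0,0,0,0,0,0,0,0,0]' - 25;python3 -m pendant '[0,0,6,0,0,0,6,0,0,0,6,0,0,0,0,0,0,0,0,0]'
python3 - <<'E'
from h import *
s=robot.sense();print(s['tcp_pos'],s['wrist_force'],s['finger_gap'])
im=robot.snapshot('wrist')[...,::-1];a=cv2.resize(im[190:310,250:390],None,fx=3.5,fy=3.5,interpolation=cv2.INTER_CUBIC)
im=robot.snapshot('scene')[...,::-1];b=cv2.resize(im[130:230,250:350],None,fx=4.2,fy=4.2,interpolation=cv2.INTER_CUBIC)
cv2.imwrite('pics/w14.png',np.hstack([a,b[:420,:310]]))
E
```

```text
t: 16.45
tcp_pos: [0.5495, 0.2683, 0.0129]
ee_rot: [[-0.969, 0.248, 0.0], [0.248, 0.969, 0.0], [-0.0, 0.0, -1.0]]
wrist_force: [-1.4, -0.2, 0.5]
finger_gap: 0.0257
t: 16.87
tcp_pos: [0.55, 0.2684, 0.0317]
ee_rot: [[-0.969, 0.248, 0.002], [0.248, 0.969, 0.0], [-0.001, 0.001, -1.0]]
wrist_force: [0.5, -0.6, -0.0]
finger_gap: 0.0259
[0.55001544 0.26843944 0.03172246] [ 0.47366694 -0.60882421 -0.02980501] 0.02585263471384136
```

View pics/w14.png

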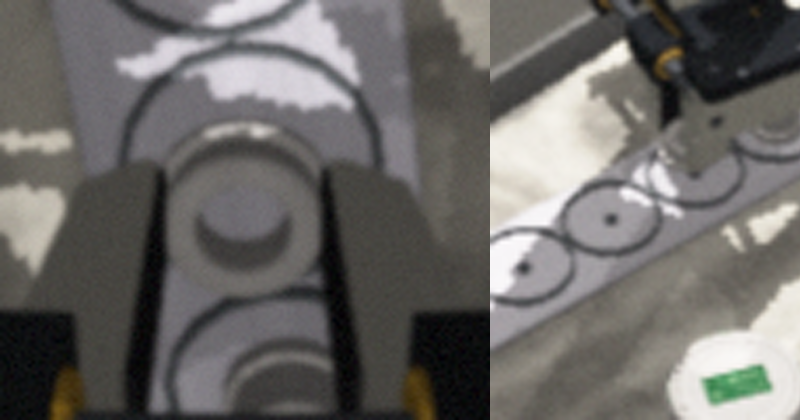

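```bash
python3 - <<'E'
from h import *
s=robot.sense();p=wr2w(319.4,253.4,.0368,s['tcp_pos'],s['ee_rot']);print(p-s['tcp_pos'])
E
python3 -m pendant '[0,0,20,0,0,0,22,0,0,0,22,0,-3,-30,0,0,-3,-37,0,0]'; python3 -m pendant '[-3,-40,0,0,-3,-40,0,0,-3,-40,0,0,-3,-40,0,0,-3,-40,0,0]';python3 -m pendant '[-3,-40,0,0,-1,-24,0,0,0,0,0,0,0,0,0,0]'
```

```text
[-0.00141056  0.00014186  0.00585716]
t: 17.38
tcp_pos: [0.5444, 0.2029, 0.0963]
ee_rot: [[-0.97, 0.244, 0.004], [0.244, 0.97, 0.001], [-0.003, 0.002, -1.0]]
wrist_force: [0.6, -0.3, -0.3]
finger_gap: 0.0256
t: 17.8
tcp_pos: [0.5278, -0.0003, 0.0947]
ee_rot: [[-0.969, 0.248, -0.0], [0.248, 0.969, 0.0], [0.0, 0.0, -1.0]]
wrist_force: [0.9, -0.1, -1.2]
finger_gap: 0.0256
t: 18.13
tcp_pos: [0.5242, -0.064, 0.0946]
ee_rot: [[-0.968, 0.252, -0.0], [0.252, 0.968, 0.0], [0.0, 0.0, -1.0]]
wrist_force: [-0.0, 0.8, 0.1]
finger_gap: 0.0258
```

```bash
python3 -m pendant '[1.5,-1,-20,0,0,0,-20,0,0,0,-20,0,0,0,-12,0,0,0,0,0]';python3 -m pendant '[0,0,-5,0,0,0,0,0,0,0,0,0]'
```

```text
t: 18.55
tcp_pos: [0.5237, -0.0613, 0.0201]
ee_rot: [[-0.969, 0.247, -0.006], [0.247, 0.969, 0.002], [0.006, 0.001, -1.0]]
wrist_force: [-0.5, -0.6, -0.1]
finger_gap: 0.0258
t: 18.8
tcp_pos: [0.5265, -0.0633, 0.0185]
ee_rot: [[-0.969, 0.247, 0.001], [0.247, 0.969, -0.0], [-0.001, -0.0, -1.0]]
wrist_force: [-0.8, -0.9, -1.0]
finger_gap: 0.0251
```

```bash
python3 -m pendant '[0,-2,-3,0,0,0,-2,0,0,0,0,0,0,0,0,0]';python3 -m pendant '[0,0,0,0]'
```

```text
t: 19.13
tcp_pos: [0.526, -0.0658, 0.013]
ee_rot: [[-0.969, 0.248, 0.0], [0.248, 0.969, -0.0], [-0.0, 0.0, -1.0]]
wrist_force: [0.1, -0.7, 0.6]
finger_gap: 0.0259
t: 19.22
tcp_pos: [0.526, -0.0658, 0.013]
ee_rot: [[-0.969, 0.248, 0.0], [0.248, 0.969, -0.0], [-0.0, -0.0, -1.0]]
wrist_force: [0.0, -0.3, -0.2]
finger_gap: 0.0257
```

```bash
python3 -m pendant '[0,0,0,0,0,0,0,0,0,0,0,0,0,0,0,0,0,0,0,0]' 0.45; python3 -m pendant '[0,0,10,0,0,0,20,0,0,0,30,0,0,0,30,0,0,0,0,0]'
python3 - <<'E'
from h import *
s=robot.sense();print(s['tcp_pos'])
cv2.imwrite('pics/w15.png',robot.snapshot('wrist')[...,::-1])
E
```

```text
t: 19.63
tcp_pos: [0.526, -0.0657, 0.0129]
ee_rot: [[-0.969, 0.248, 0.0], [0.248, 0.969, -0.0], [-0.0, -0.0, -1.0]]
wrist_force: [-0.0, -0.2, -0.4]
finger_gap: 0.0504
t: 20.05
tcp_pos: [0.5297, -0.0668, 0.1092]
ee_rot: [[-0.969, 0.248, 0.01], [0.248, 0.969, -0.003], [-0.01, -0.001, -1.0]]
wrist_force: [1.1, -1.1, -0.2]
finger_gap: 0.0511
[ 0.52970667 -0.06683453  0.1092156 ]
```

View pics/w15.png

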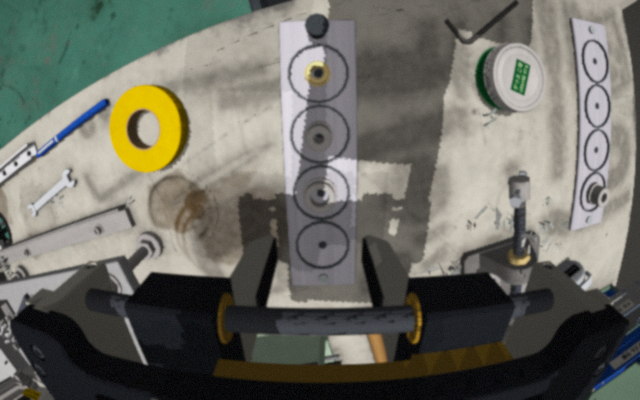

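Run:
```python
from h import *
im=cv2.imread('pics/top0.png')
p=np.array([.6055,.263]);j=np.array([.248,.969]);w=np.array([.969,-.248])
for z,c in((.1,(0,0,255)),(.05,(255,0,0))):
    q=np.array([w2px('top',[*(p+a*.094*j+b*.0375*w),z]) for a,b in((1,1),(1,-1),(-1,-1),(-1,1))])
    cv2.polylines(im,[np.round(q).astype(int)],True,c)
cv2.imwrite('pics/t2.png',cv2.resize(im[60:220,190:360],None,fx=3.5,fy=3.5))
im=cv2.imread('pics/scene0.png')
q=np.array([w2px('scene',[*(p+a*.094*j+b*.0375*w),.1]) for a,b in((1,1),(1,-1),(-1,-1),(-1,1))])
cv2.polylines(im,[np.round(q).astype(int)],True,(0,0,255))
cv2.imwrite('pics/s2.png',cv2.resize(im[80:240,230:480],None,fx=3,fy=3))
```

```text
(no output)
```

View pics/t2.png

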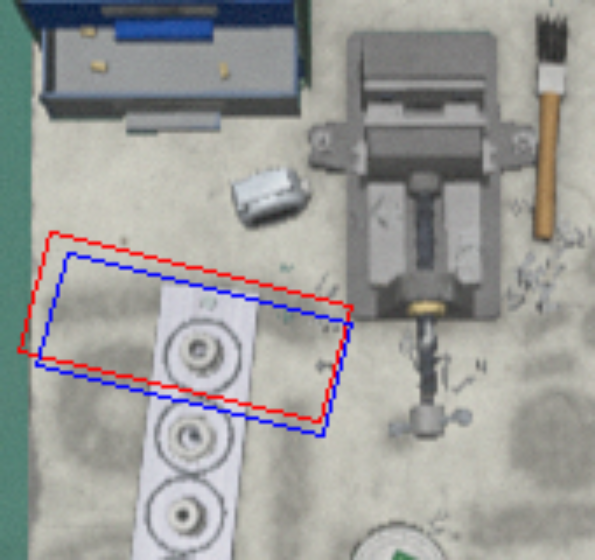

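View pics/s2.png

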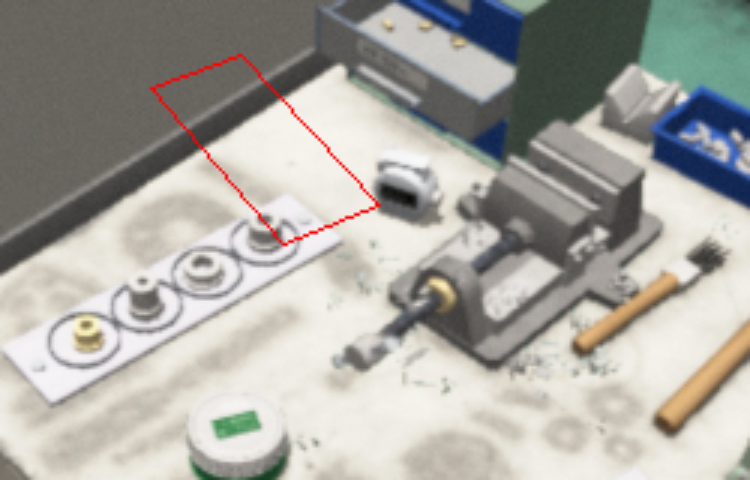

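```bash
python3 -m pendant '[9,38,0,0,9,40,0,0,9,40,0,0,9,40,0,0,9,40,0,0]' ; python3 -m pendant '[9,40,0,0,9,40,0,0,11,40,0,0,3,10,0,0,0,0,0,0]'; python3 -m pendant '[0,0,0,0]'
python3 - <<'E'
from h import *
s=robot.sense();print(s['tcp_pos'])
im=robot.snapshot('wrist')[...,::-1];cv2.imwrite('pics/w16.png',cv2.resize(im[130:310,220:420],None,fx=3,fy=3,interpolation=cv2.INTER_CUBIC))
E
```

```text
t: 20.52
tcp_pos: [0.5704, 0.134, 0.1021]
ee_rot: [[-0.969, 0.249, -0.002], [0.249, 0.969, -0.0], [0.002, -0.0, -1.0]]
wrist_force: [0.7, -1.2, -1.1]
finger_gap: 0.051
t: 20.93
tcp_pos: [0.6024, 0.2655, 0.1015]
ee_rot: [[-0.97, 0.244, -0.001], [0.244, 0.97, 0.0], [0.001, -0.0, -1.0]]
wrist_force: [0.1, -0.7, 0.8]
finger_gap: 0.0515
t: 21.02
tcp_pos: [0.602, 0.2622, 0.1016]
ee_rot: [[-0.969, 0.247, -0.002], [0.247, 0.969, -0.001], [0.002, -0.002, -1.0]]
wrist_force: [0.2, -0.9, 0.2]
finger_gap: 0.0508
[0.60199837 0.26222419 0.10158794]
```

View pics/w16.png

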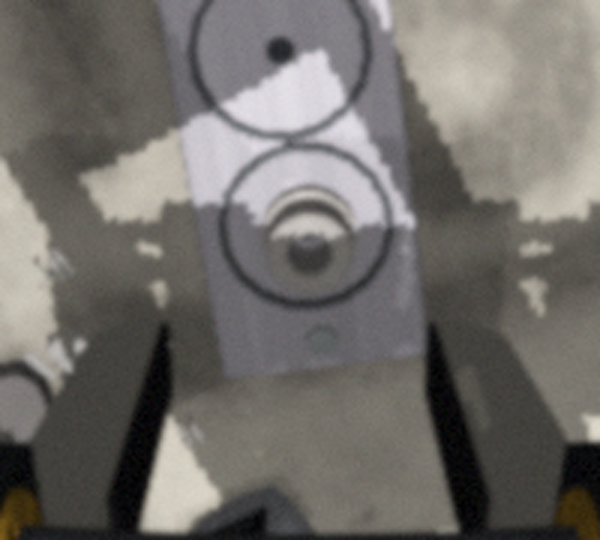

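```bash
python3 - <<'E'
from h import *
s=robot.sense()
for u,v,z in [(310,252,.028)]: print(wr2w(220+u/3,130+v/3,z,s['tcp_pos'],s['ee_rot']))
E
python3 -m pendant '[4,0,-20,0,0,0,-20,0,0,0,-20,0,0,0,-12,0,0,0,0,0]';python3 -m pendant '[0,0,0,0,0,0,0,0]'
```

```text
[0.60641873 0.26321743 0.028     ]
t: 21.48
tcp_pos: [0.6046, 0.2598, 0.0277]
ee_rot: [[-0.968, 0.25, -0.006], [0.25, 0.968, -0.002], [0.006, -0.003, -1.0]]
wrist_force: [-0.3, -1.4, 0.1]
finger_gap: 0.0507
t: 21.65
tcp_pos: [0.6078, 0.2617, 0.0321]
ee_rot: [[-0.968, 0.249, 0.001], [0.249, 0.968, 0.0], [-0.001, 0.001, -1.0]]
wrist_force: [0.0, 0.3, -0.7]
finger_gap: 0.0516
```

```bash
python3 -m pendant '[0,1.5,-10,0,0,0,-5.5,0,0,0,0,0,0,0,0,0]';python3 -m pendant '[0,0,0,0,0,0,0,0,0,0,0,0,0,0,0,0,0,0,0,0]' 1 20;python3 -m pendant '[0,0,0,0,0,0,0,0,0,0,0,0]';python3 -m pendant '[0,0,0,0,0,0,0,0]'
python3 - <<'E'
from h import *
im=robot.snapshot('wrist')[...,::-1];a=cv2.resize(im[190:310,250:390],None,fx=3.5,fy=3.5,interpolation=cv2.INTER_CUBIC)
cv2.imwrite('pics/w17.png',a)
E
```

```text
t: 21.98
tcp_pos: [0.6065, 0.2639, 0.0149]
ee_rot: [[-0.969, 0.248, -0.001], [0.248, 0.969, -0.0], [0.001, -0.0, -1.0]]
wrist_force: [-0.1, -0.7, 0.0]
finger_gap: 0.0513
t: 22.4
tcp_pos: [0.6071, 0.2639, 0.0156]
ee_rot: [[-0.969, 0.248, 0.0], [0.248, 0.969, 0.0], [-0.0, 0.0, -1.0]]
wrist_force: [-0.2, -0.4, 0.7]
finger_gap: 0.0273
t: 22.65
tcp_pos: [0.6071, 0.2639, 0.0156]
ee_rot: [[-0.969, 0.248, 0.0], [0.248, 0.969, 0.0], [-0.0, 0.0, -1.0]]
wrist_force: [-0.1, 0.5, 1.9]
finger_gap: 0.0271
t: 22.82
tcp_pos: [0.6071, 0.2639, 0.0156]
ee_rot: [[-0.969, 0.248, 0.0], [0.248, 0.969, 0.0], [-0.0, 0.0, -1.0]]
wrist_force: [0.6, -0.3, 2.0]
finger_gap: 0.0272
```

View pics/w17.png

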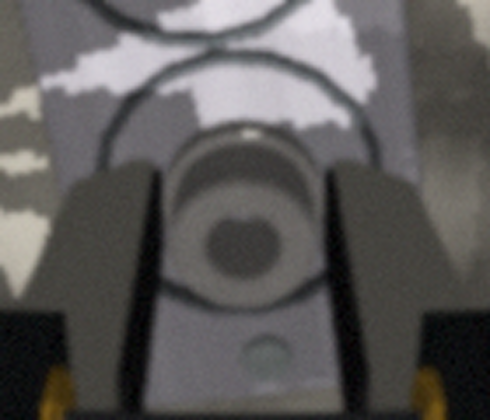

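```bash
python3 -m pendant '[0,0,6,0,0,0,6,0,0,0,6,0,0,0,0,0,0,0,0,0]'
python3 - <<'E'
from h import *
s=robot.sense();print(s['tcp_pos'],s['finger_gap'])
im=robot.snapshot('wrist')[...,::-1];a=cv2.resize(im[190:310,250:390],None,fx=3.5,fy=3.5,interpolation=cv2.INTER_CUBIC)
cv2.imwrite('pics/w18.png',a)
E
```

```text
t: 23.28
tcp_pos: [0.6075, 0.2639, 0.0342]
ee_rot: [[-0.969, 0.248, 0.001], [0.248, 0.969, 0.0], [-0.001, 0.001, -1.0]]
wrist_force: [0.9, -0.8, -0.2]
finger_gap: 0.0271
[0.60748508 0.26389388 0.0341672 ] 0.027091391694611337
```

View pics/w18.png

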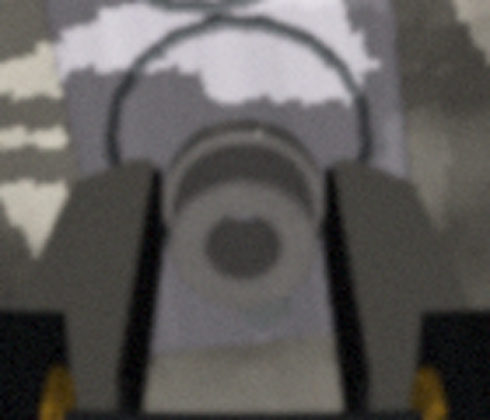

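```bash
python3 -m pendant '[0,0,20,0,0,0,22,0,0,0,22,0,-3,-30,0,0,-3,-37,0,0]'; python3 -m pendant '[-4,-40,0,0,-4,-40,0,0,-4,-40,0,0,-4,-40,0,0,-3,-40,0,0]';python3 -m pendant '[-3,-40,0,0,-1,-31,0,0,0,0,0,0,0,0,0,0]'
```

```text
t: 23.75
tcp_pos: [0.6019, 0.1986, 0.099]
ee_rot: [[-0.97, 0.244, 0.004], [0.244, 0.97, 0.001], [-0.004, 0.002, -1.0]]
wrist_force: [0.6, 0.1, -1.6]
finger_gap: 0.0272
t: 24.17
tcp_pos: [0.5811, -0.0049, 0.0972]
ee_rot: [[-0.969, 0.248, -0.001], [0.248, 0.969, 0.0], [0.001, -0.0, -1.0]]
wrist_force: [1.1, -0.5, -0.4]
finger_gap: 0.0274
t: 24.5
tcp_pos: [0.5777, -0.076, 0.0971]
ee_rot: [[-0.968, 0.252, -0.0], [0.252, 0.968, 0.0], [0.0, 0.0, -1.0]]
wrist_force: [-0.2, -0.1, -0.3]
finger_gap: 0.0273
```

```bash
python3 -m pendant '[0,-1,-20,0,0,0,-20,0,0,0,-20,0,0,0,-12,0,0,0,0,0]';python3 -m pendant '[0,0,-4,0,0,0,0,0,0,0,0,0]'
```

```text
t: 24.92
tcp_pos: [0.5756, -0.0726, 0.0223]
ee_rot: [[-0.969, 0.247, -0.006], [0.247, 0.969, 0.002], [0.006, 0.001, -1.0]]
wrist_force: [-1.3, -1.0, -1.4]
finger_gap: 0.0273
t: 25.17
tcp_pos: [0.5786, -0.0747, 0.0221]
ee_rot: [[-0.969, 0.247, 0.001], [0.247, 0.969, -0.0], [-0.001, -0.0, -1.0]]
wrist_force: [0.6, 0.1, 0.3]
finger_gap: 0.0273
```

```bash
python3 -m pendant '[-0.5,-2,-4,0,0,0,-2,0,0,0,0,0,0,0,0,0]';python3 -m pendant '[0,0,0,0]'
```

```text
t: 25.5
tcp_pos: [0.5776, -0.0774, 0.0156]
ee_rot: [[-0.969, 0.248, 0.0], [0.248, 0.969, -0.0], [-0.0, -0.0, -1.0]]
wrist_force: [0.9, 0.6, 0.2]
finger_gap: 0.0272
t: 25.58
tcp_pos: [0.5776, -0.0774, 0.0156]
ee_rot: [[-0.969, 0.248, 0.0], [0.248, 0.969, -0.0], [-0.0, -0.0, -1.0]]
wrist_force: [-1.1, -0.4, -0.2]
finger_gap: 0.0276
```

```bash
python3 -m pendant '[0,0,0,0,0,0,0,0,0,0,0,0,0,0,0,0,0,0,0,0]' 0.45; python3 -m pendant '[0,0,10,0,0,0,20,0,0,0,30,0,0,0,30,0,0,0,0,0]'; python3 -m pendant '[0,35,0,0,0,40,0,0,0,40,0,0,0,40,0,0,0,35,0,0]'; python3 -m pendant '[0,0,0,0,0,0,0,0]'
python3 - <<'E'
from h import *
s=robot.sense();print(s['tcp_pos'],s['wrist_force'])
cv2.imwrite('pics/w19.png',robot.snapshot('wrist')[...,::-1])
t=robot.snapshot('top')[...,::-1]
cv2.imwrite('pics/t3.png',cv2.resize(t[143:273,345:425],None,fx=4.5,fy=4.5,interpolation=cv2.INTER_CUBIC))
t=robot.snapshot('scene')[...,::-1]
cv2.imwrite('pics/s3.png',cv2.resize(t[220:340,310:490],None,fx=4.2,fy=4.2,interpolation=cv2.INTER_CUBIC))
E
```

```text
t: 26.0
tcp_pos: [0.5774, -0.0772, 0.0153]
ee_rot: [[-0.969, 0.248, -0.0], [0.248, 0.969, 0.0], [0.0, -0.0, -1.0]]
wrist_force: [0.2, 0.1, -0.3]
finger_gap: 0.0504
t: 26.42
tcp_pos: [0.5813, -0.0783, 0.1123]
ee_rot: [[-0.969, 0.248, 0.01], [0.248, 0.969, -0.003], [-0.011, -0.001, -1.0]]
wrist_force: [0.9, -0.7, 0.0]
finger_gap: 0.051
t: 26.83
tcp_pos: [0.5772, 0.115, 0.106]
ee_rot: [[-0.969, 0.248, 0.001], [0.248, 0.969, 0.0], [-0.0, 0.001, -1.0]]
wrist_force: [0.4, -0.2, 0.2]
finger_gap: 0.0509
t: 27.0
tcp_pos: [0.5772, 0.1149, 0.1057]
ee_rot: [[-0.97, 0.244, 0.0], [0.244, 0.97, -0.0], [-0.0, 0.0, -1.0]]
wrist_force: [-0.2, -0.0, -0.2]
finger_gap: 0.0511
[0.57715651 0.11485549 0.10572014] [-0.24163434 -0.00275982 -0.22231295]
```

View pics/w19.png

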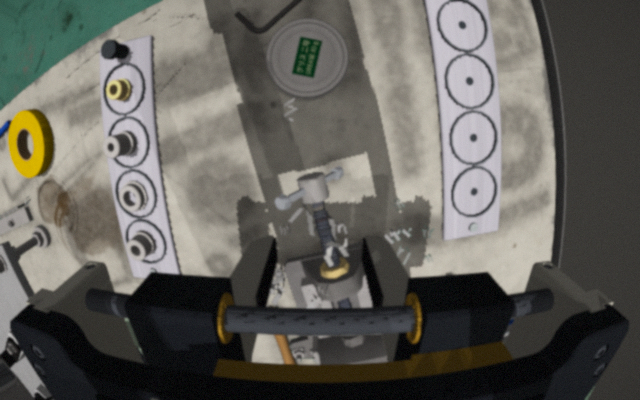

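View pics/t3.png

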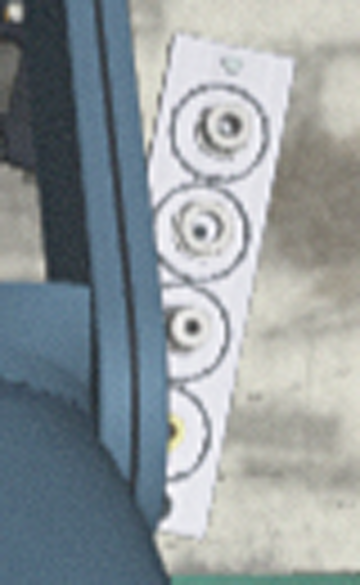

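View pics/s3.png

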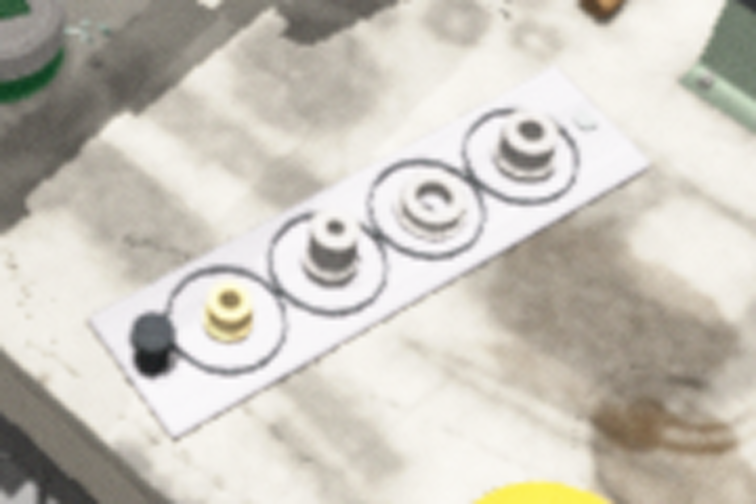

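All four bushes stand upright and near the centres of their cups, in the order small, tall, wide, mid counted from the post. The arm is clear of them.

Run:
```python
from h import *
for u,v,z in [(228,300,.024),(335,227,.036),(433,197,.018),(530,132,.028)]: print(px2w('scene',310+u/4.2,220+v/4.2,z).round(4))
print(robot.hand_in(), robot.sense()['t'])
```

```text
[ 0.4224 -0.043   0.024 ]
[ 0.4742 -0.055   0.036 ]
[ 0.5264 -0.0682  0.018 ]
[ 0.5769 -0.0798  0.028 ]
the job is handed in; nothing more can be done
the job is handed in; nothing more can be done
```

I moved all four bushes to the gauging rack and handed the job in at about 27 s of the 112 s allowed. The order from the robot's end was small, tall, wide, mid. The post is at the rack's near end, so they went into cups 1 to 4 in that order.

- **Position:** the last scene and wrist pictures show all four standing upright in their cups, released, with the arm clear. From the scene picture, the bush centres came out within about 3.5 mm of the cup centres (the limit is 15 mm). The calibration is good to about 2 mm.
- **Height:** each bush was let go within about 0.5 mm of the height it was gripped at. I did not measure the final undersides directly.
- **Forces:** wrist force stayed small in the readings I took. The highest was about 5 N upward while closing on the tall bush, where the tool stopped about 4 mm above the height I aimed for. It lifted cleanly from there.
- **Checks that disagreed or were incomplete:** early position estimates from the top and wrist cameras differed by 3 to 5 mm. Closing the gripper centred each bush across the jaws. In the last top picture the arm hid part of cups 1 and 2, so the scene and wrist pictures were used for those.

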